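# Fit the drying bar to the sink pull-out and hang up the scrapers

### The arm

A 6-joint arm with a two-finger parallel gripper is mounted at the origin on the work surface. World frame = base frame: x ahead of the robot, y to its left, z up, the work surface at z = 0. Lengths are in m, angles in degrees, forces in N, time in s.
With the tool pointing down it reaches from about 0.325 to 0.925 m from the base axis. Payload 3.1 kg.
Tool frame: the origin (TCP) lies between the finger pads; the fingertips stand 22 mm ahead of it and the grasp point (between the pads) lies 3 mm ahead of it; z points along the fingers, y is the direction in which the jaws open and shut (so a half turn about z gives the same grasp; the last joint's range is limited). The gripper opens to 85 mm and grips with 20 to 120 N. Pads are 22 mm wide; open, the fingers measure 114 mm over their backs; the gripper's body (76 mm by 85 mm) begins 54 mm behind the grasp point. The pads swing forward as they close: fully open they stand 13 mm farther back than shut.
Start: joints at [-83.377, 12.427, 92.441, -0, 75.132, -6.429], TCP at [0.141, -0.609, 0.253] pointing down, gripper open.
Joint ranges: [-157.48, 157.48], [-44.54, 120.13], [17.64, 146.25], [-64.5, 244.5], [7.68, 150.69], [-147.95, 147.95]. Speed limits (degrees/s): [159.86, 159.86, 180, 180, 180, 180].

### API

Orientations are given as [roll, pitch, yaw] about the fixed x, y, z axes, in that order (R = Rz(yaw) Ry(pitch) Rx(roll)).
In Python, from bench import read_state, eyes, ctrl gives the robot as it stands.
- The arm moves only by the shell command python3 -m creep 'ROWS' [OPENING]. ROWS is JSON, a list of rows, each a list of 2 entries, a list of its own where there are three numbers: the shift along the world's x, y, z in cm, then the turn about the world's z in degrees. A call has 1 to 10 rows; each row shifts and turns the commanded pose from where the row before left it; what a row does not reach is not made up. A row lasts 1/12 s, in which the tool goes at most 41.7 mm and 7.16 degrees, less where a joint would pass 70% of its speed; a pose out of reach is approached as far as the arm can. A call with a gripper value outside its range is refused whole. OPENING is the closure, from 0 (fully open) to 1 (shut), set as the call begins (- or left out, the last holds). The fingers move at their own pace and stop on an object; the grip force is fixed at half the most. Time passes only in rows, so rows that do not move let the fingers close. It gives the time, the measured TCP pose, the force and the opening at its end, in the units of the state.
- read_state(): the state, without advancing time (a new reading comes with each control period).
- eyes.read_camera(name): name is "scene" or "top" or "wrist"; returns (picture, depth): 384x512x3 uint8, red, green, blue; 384x512 float32, m along the optical axis (not along the pixel's ray), 0 where there is no reading.
- eyes.camera_model(name): a dict with "fx", "fy", "cx", "cy" (pixels), "origin" and "orientation" of the camera in the world; the wrist camera has in their place "T_tool_cam" (4x4, takes a point from camera to tool coordinates, whose origin is the TCP and whose axes are the flange's). Camera axes: x right, y down, z forward; pixel columns grow to the right and rows downward; lengths in m; the calibration is good to about 2 mm. A picture is of the moment at which its call begins: read the wrist's pose just before it. camera_model takes no time and is no camera call.
- ctrl.finish_job(): hands the job in, once; it reports no verdict.
The state is a dict: "time": time; "q": joint angles; "dq": joint speeds; "joint_efforts": joint torques, N m; "tool_pos": TCP position; "eef_rot": TCP orientation; "contact_force": force on the tool from outside, world axes, zero at the start; "wrist_torque": the same for the moment, N m; "grip_width": finger opening in m.
Only numpy, scipy, OpenCV 4.12 (cv2) and the standard library are available. Lean on these libraries where they do the work, as an engineer would, in place of code of your own. Each camera call takes 0.05 s, during which the arm holds its last target. There are 200 camera calls.

### The job

Fit the bar carriage to the pull-out drawer: slide it onto the dovetail rail from the rail's open end, knob towards you, until it is fully home against the end stop, and then turn its side clamp knob clockwise until it is tight. Once it is clamped, pull every scraper in the slotted holder up out of its slot and hang it by its hook over the carriage's bar to dry, leaving the other things in and around the drawer where they are.

Things in the scene. Friction and masses are not known exactly. Their poses are not given: they have to be found in the camera images.
- drawer: White plastic pull-out drawer, fixed, open on top: 270 (x) x 490 (y) x 50 mm high, walls and floor 5 mm. Origin: centre of its underside, on the work surface. Its front (with the finger lip) faces -x, towards the robot.
- rail: Fixed aluminium dovetail rail on the drawer's back rim, running along its own y. Origin: centre of its underside, 50 mm above the work surface. Dovetail 180 mm long (y -90 to +90), 24 mm wide at its foot (z 20 mm), 37 mm across its blunted upper edges, top face at z = 34 mm; neck below 18 mm wide.
- rail_entry (a point): Point on the top of the dovetail's centre line at its open (-y) end: (0, -90, 34) mm in the rail's frame; axes as the rail's. The last 18 mm of the dovetail here taper as a lead-in. The other end (+y) is closed by a steel end stop whose face is at y = +90 mm, 11 mm taller than the rail's top.
- carriage: Loose bar carriage, 0.36 to 0.54 kg, starts standing upright beside the drawer. Origin: centre of its underside; x across, y along its dovetail groove and bar. Aluminium base 64 (x) x 80 (y) x 29 mm high; groove underneath 17 mm deep, 2 mm play each side while slack. Clamp knob on its -x side. Fully home its origin is at (0, +50, +17) mm in the rail's frame, axes parallel.
- post_top (a point): Top of the carriage's grey post, (0, 0, 142) mm in its frame. The post, 22 (x) x 36 (y) mm and straight sided from the base up to here, is the place to hold the carriage.
- bar_mid (a point): Middle of the carriage's round steel bar, (0, 0, 131) mm in its frame: 12 mm in diameter, along the carriage's y from -118 to +118 mm, through the post (y -18 to +18), with a round end collar 24 mm in diameter and 6 mm thick at each end.
- clamp_knob (a joint): Angle of the side clamp knob: 0 slack, 2.4 rad at its hard stop; grows as it turns clockwise, seen looking at the knob. It drives a shoe against the dovetail's flank: on the rail it bites at about 1.5 rad, stiffens, draws the carriage 2 mm to the knob's side, and is tight from 2.0 rad. It stays where it is left (0.2 N m to turn, rising to 0.3 N m). Starts at 0 to 0.5.
- knob_grip (a point): Centre of the clamp knob's head, a black fluted round knob 34 mm in diameter and 20 mm tall. At (-55, 0, +49.5) mm in the carriage's frame. Its axis leans outwards 30 degrees from vertical: (-0.5, 0, +0.866) in the carriage's frame (this point's own z). The head stands 16 mm off the carriage's clamp ear on a stem.
- holder: Fixed grey plastic slotted holder standing on the drawer floor, 200 (x) x 56 (y) x 48 mm high, origin at the centre of its underside. Four slots across it, centred at x = -78, -26, +26, +78 mm, each 6 mm wide, 46 mm long, 42 mm deep (floor at z = 6 mm).
- scraper1: Loose blue plastic scraper with steel edge, 70 g, upright in slot 1 of the holder (x = -78 mm), leaning up to 0.05 rad, or absent (None). Origin: middle of its lower edge; z up. Flat blade 4 (x) x 40 (y) mm, z 0 to 95. Its top is bent over to +x as a hook open downwards: roof z 95 to 99, x -2 to +24; lip x 20 to 24 down to z = 71; inside 18 mm wide (x 2 to 20), peaked: see scraper1_hook.
- scraper1_hook (a point): Middle of the inside of scraper1's hook, at the peak of its ceiling: (11, 0, 95) mm in its frame. From the peak the ceiling slopes down at 35 degrees to both sides, so that it straddles the bar: when hung this point is 7.3 mm above the bar's axis and the scraper leans about 0.2 rad. Above it, on the roof, stands the grip tab, 10 (x) x 34 (y) mm, z 99 to 127, centred on x = 11 mm.
- scraper2: As scraper1, in slot 2 (x = -26 mm), or absent (None).
- scraper2_hook (a point): Middle of the inside of scraper2's hook, at the peak of its ceiling: (11, 0, 95) mm in its frame. From the peak the ceiling slopes down at 35 degrees to both sides, so that it straddles the bar: when hung this point is 7.3 mm above the bar's axis and the scraper leans about 0.2 rad. Above it, on the roof, stands the grip tab, 10 (x) x 34 (y) mm, z 99 to 127, centred on x = 11 mm.
- scraper3: As scraper1, in slot 3 (x = +26 mm), or absent (None).
- scraper3_hook (a point): Middle of the inside of scraper3's hook, at the peak of its ceiling: (11, 0, 95) mm in its frame. From the peak the ceiling slopes down at 35 degrees to both sides, so that it straddles the bar: when hung this point is 7.3 mm above the bar's axis and the scraper leans about 0.2 rad. Above it, on the roof, stands the grip tab, 10 (x) x 34 (y) mm, z 99 to 127, centred on x = 11 mm.
- scraper4: As scraper1, in slot 4 (x = +78 mm), or absent (None).
- scraper4_hook (a point): Middle of the inside of scraper4's hook, at the peak of its ceiling: (11, 0, 95) mm in its frame. From the peak the ceiling slopes down at 35 degrees to both sides, so that it straddles the bar: when hung this point is 7.3 mm above the bar's axis and the scraper leans about 0.2 rad. Above it, on the roof, stands the grip tab, 10 (x) x 34 (y) mm, z 99 to 127, centred on x = 11 mm.
- jar: Glass jam jar with twist cap, 66 mm diameter, 85 mm tall, standing in the drawer; leave alone.
- spray: Closed purple spray bottle, 76 mm diameter, 197 mm tall, on the work surface at the left; leave alone.
- pipe_wrench: Chrome pipe wrench, 205 mm long, 17 mm thick, lying in the drawer; leave alone.
- plug: White silicone plug on a steel base, 66 mm diameter, 38 mm tall, in the drawer; leave alone.
- brush: Brush lying on the work surface at the left; leave alone.
- tin: Tin, 70 mm diameter, 95 mm tall, at the far right; leave alone.
- sponge: Sponge 100 x 65 x 30 mm at the far left; leave alone.

How it is judged (in metres and radians):
On the way, in this order (a step that is already met when the one before it is completed fails the run):
1. the carriage is on the dovetail, home against the end stop, knob towards the robot, its clamp still slack (x of carriage in the frame of rail between -0.005 and 0.005 m and y of carriage in the frame of rail between 0.044 and 0.054 m and z of carriage in the frame of rail between 0.013 and 0.021 m and angle between the y axis of carriage and the y axis of rail, either way round below 0.06 rad and angle between carriage's own z axis and vertical below 0.06 rad and x of knob_grip in the frame of rail below -0.02 m and value of joint clamp_knob below 1.3 rad), for 0.2 s.
2. the clamp knob is tight with the carriage still home (x of carriage in the frame of rail between -0.005 and 0.005 m and y of carriage in the frame of rail between 0.044 and 0.054 m and z of carriage in the frame of rail between 0.013 and 0.021 m and angle between the y axis of carriage and the y axis of rail, either way round below 0.06 rad and angle between carriage's own z axis and vertical below 0.06 rad and x of knob_grip in the frame of rail below -0.02 m and value of joint clamp_knob above 2 rad), for 0.2 s.
At the end, for the whole second after the job is handed in: Carriage on the dovetail within 6 mm of the end stop, level and square, knob on the robot's side at 2.0 rad or more; every scraper present hangs still by its hook over the bar (hook middle within 12 mm of the bar's centre line, 1 to 14 mm above it), within 0.5 rad of upright (all of step 2 and x of scraper1_hook in the frame of carriage between -0.012 and 0.012 m and y of scraper1_hook in the frame of carriage between -0.112 and 0.112 m and z of scraper1_hook in the frame of carriage between 0.132 and 0.145 m and angle between each of scraper1, scraper2, scraper3, scraper4's own z axis and vertical below 0.5 rad and linear speed of each of scraper1, scraper2, scraper3, scraper4 below 0.03 m/s and x of scraper2_hook in the frame of carriage between -0.012 and 0.012 m and y of scraper2_hook in the frame of carriage between -0.112 and 0.112 m and z of scraper2_hook in the frame of carriage between 0.132 and 0.145 m and x of scraper3_hook in the frame of carriage between -0.012 and 0.012 m and y of scraper3_hook in the frame of carriage between -0.112 and 0.112 m and z of scraper3_hook in the frame of carriage between 0.132 and 0.145 m and x of scraper4_hook in the frame of carriage between -0.012 and 0.012 m and y of scraper4_hook in the frame of carriage between -0.112 and 0.112 m and z of scraper4_hook in the frame of carriage between 0.132 and 0.145 m); the robot touches nothing.
It fails at once if a scraper is hung on the bar before the clamp is tight (value of joint clamp_knob below 1.9 rad and ((x of scraper1_hook in the frame of carriage between -0.012 and 0.012 m and y of scraper1_hook in the frame of carriage between -0.112 and 0.112 m and z of scraper1_hook in the frame of carriage between 0.125 and 0.15 m) or (x of scraper2_hook in the frame of carriage between -0.012 and 0.012 m and y of scraper2_hook in the frame of carriage between -0.112 and 0.112 m and z of scraper2_hook in the frame of carriage between 0.125 and 0.15 m) or (x of scraper3_hook in the frame of carriage between -0.012 and 0.012 m and y of scraper3_hook in the frame of carriage between -0.112 and 0.112 m and z of scraper3_hook in the frame of carriage between 0.125 and 0.15 m) or (x of scraper4_hook in the frame of carriage between -0.012 and 0.012 m and y of scraper4_hook in the frame of carriage between -0.112 and 0.112 m and z of scraper4_hook in the frame of carriage between 0.125 and 0.15 m))).
It fails at once if a bystander (jar, spray bottle, wrench, plug, brush, tin, sponge) is moved more than 40 mm (distance of any of jar, spray, pipe_wrench, plug, brush, tin, sponge from where it was at the start of the episode above 0.04 m).
It fails at once if the jar, spray bottle, tin or plug is knocked over (angle between any of jar, spray, tin, plug's own z axis and vertical above 0.6 rad).
Of scraper1, scraper2, scraper3, scraper4 only 2 to 4 are there at a start; the rules pass over those that are not, and their reading is None.
At some moment in a run one of carriage may be knocked a few centimetres aside while the robot is not near it.
Once in a run the grip may slacken for a moment while it holds something.
It also fails if it takes over 210 s, if anything falls off the work surface, if the arm or the gripper's body presses on something with over 40 N, if the wrist force passes 120 N, or if a joint passes its speed limit or range.

## Working session

There is one attempt and no reset: what is moved stays moved. The work goes in short steps, Python scripts to look and compute and a shell command to move; the robot and the scene stay as the last step left them, time stands still between calls to the robot, and variables do not carry over. Pictures are saved under pics/ and viewed, about 12 in all and at most 16, crops included, and the job is handed in when it is done.

```bash
ls; mkdir -p pics; python3 - <<'E'
from bench import read_state, eyes
import cv2,numpy as np
print(read_state())
for n in ["scene","top","wrist"]:
    m=eyes.camera_model(n); print(n,m)
    p,d=eyes.read_camera(n); cv2.imwrite(f"pics/{n}0.png",p[:,:,::-1]); np.save(f"pics/{n}0d.npy",d)
    print(p.shape,(d>0).mean(),d.max())
E
```

```text
pics
{'time': 0.0, 'q': array([-8.33753919e+01,  1.24768357e+01,  9.25298052e+01, -1.98865323e-03,
        7.51327397e+01, -6.43032385e+00]), 'dq': array([-0.06797243, -0.02505872,  0.08981079, -0.01319685, -0.03818959,
        0.09916221]), 'joint_efforts': array([-1.02941405e-03, -3.96842587e+01, -3.03851151e+01, -3.63495283e-04,
        9.70497000e-03, -4.71945469e-06]), 'tool_pos': array([ 0.14108186, -0.60807108,  0.25195528]), 'eef_rot': array([-1.79861281e+02, -1.37011476e-02,  1.30554279e+01]), 'contact_force': array([-0.0559737 , -0.55137003, -0.59342693]), 'wrist_torque': array([-0.00343418,  0.0326238 ,  0.02124664]), 'grip_width': 0.08551502680585352}
scene {'fx': 378.1253770774382, 'fy': 378.1253770774382, 'cx': 258.6648675920451, 'cy': 194.4463036872354, 'origin': array([ 1.14653074, -0.17930578,  0.99949217]), 'orientation': array([-144.22209936,    0.47139868,   72.21253512])}
(384, 512, 3) 0.9959004720052084 3.211018
top {'fx': 369.8481330341441, 'fy': 369.8481330341441, 'cx': 248.44699844598918, 'cy': 194.7480808020225, 'origin': array([0.33812218, 0.00179818, 1.34405639]), 'orientation': array([-171.01136551,    1.12108928,  -91.1414976 ])}
(384, 512, 3) 0.9958852132161459 2.346083
wrist {'fx': 297.9587728993453, 'fy': 297.9587728993453, 'cx': 260.20332241407874, 'cy': 190.5053218978776, 'T_tool_cam': array([[-5.44045606e-04, -9.54332314e-01, -2.98746613e-01,
         7.45945468e-02],
       [ 9.99999736e-01, -6.62923757e-04,  2.96586125e-04,
        -1.00467461e-03],
       [-4.81087950e-04, -2.98746373e-01,  9.54332423e-01,
        -1.20033375e-01],
       [ 0.00000000e+00,  0.00000000e+00,  0.00000000e+00,
         1.00000000e+00]])}
(384, 512, 3) 0.9959309895833334 1.477593
```

View pics/top0.png

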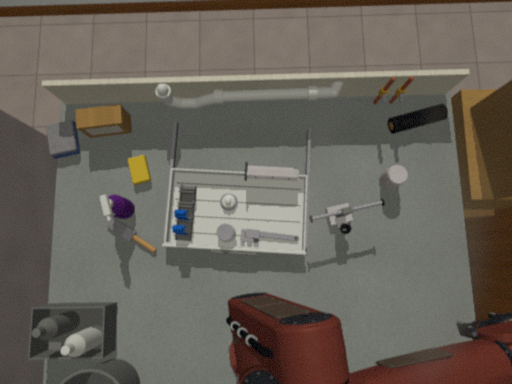

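View pics/scene0.png

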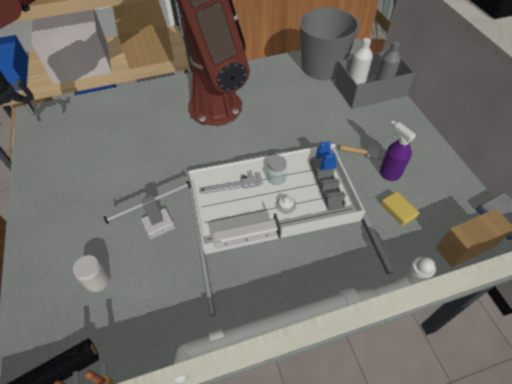

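```bash
cat > h.py <<'E'
import numpy as np,cv2
from scipy.spatial.transform import Rotation as R
from bench import read_state, eyes
def cloud(n,d,st=None):
    m=eyes.camera_model(n); v,u=np.indices(d.shape)
    P=np.stack([(u-m['cx'])/m['fx']*d,(v-m['cy'])/m['fy']*d,d],-1)
    if n=='wrist':
        T=m['T_tool_cam']; P=P@T[:3,:3].T+T[:3,3]
        P=P@R.from_euler('xyz',st['eef_rot'],degrees=True).as_matrix().T+st['tool_pos']
    else: P=P@R.from_euler('xyz',m['orientation'],degrees=True).as_matrix().T+m['origin']
    return P
def shot(n,name=None):
    st=read_state(); p,d=eyes.read_camera(n)
    if name: cv2.imwrite(f'pics/{name}.png',p[:,:,::-1])
    return p,cloud(n,d,st),d
def line(pts):  # centre & yaw of xy points, extents
    c=pts[:,:2].mean(0); _,_,V=np.linalg.svd(pts[:,:2]-c,full_matrices=False); a=V[0]*np.sign(V[0][1]); s=(pts[:,:2]-c)@a
    return c+a*(s.min()+s.max())/2, np.degrees(np.arctan2(-a[0],a[1])), s.max()-s.min(), c
E
python3 - <<'E'
from h import *
for n in ['top','scene']:
    p=cv2.imread(f'pics/{n}0.png')[:,:,::-1].astype(int); d=np.load(f'pics/{n}0d.npy'); P=cloud(n,d)
    x,y,z=P[...,0],P[...,1],P[...,2]
    fl=(x>.4)&(x<.7)&(y>-.15)&(y<.2)
    print(n,'table z',np.median(z[(x>.3)&(x<.4)&(abs(y)<.3)]))
    r=(z>.078)&(z<.09)&(x>.55)&(x<.8)&(y>-.25)&(y<.12)&(d>0)
    print('rail',r.sum(),line(P[r]),np.median(z[r]))
    st=(z>.09)&(z<.105)&(x>.6)&(x<.8)&(y>-.1)&(y<.15)
    print('stop',st.sum(),P[st].mean(0))
    b=(z>.12)&(z<.145)&(x>.4)&(x<.7)&(y<-.15)&(y>-.6)&(d>0)
    print('bar',b.sum(),line(P[b]),np.median(z[b]))
    k=(p.sum(-1)<130)&(z>.03)&(z<.09)&(x>.4)&(x<.65)&(y<-.15)&(y>-.5)
    print('knob',k.sum(),P[k].mean(0))
    bl=(p[...,2]>p[...,0]+60)&(p[...,1]>p[...,0]+20)&(x>.3)&(x<.8)&(y>0)&(y<.4)
    cn,lab,stt,ce=cv2.connectedComponentsWithStats(bl.astype('uint8'))
    for i in range(1,cn):
        if stt[i,4]>10:
            q=P[lab==i]; zt=q[:,2].max(); t=q[q[:,2]>zt-.008]
            print('blue',ce[i],len(q),zt,len(t),line(t))
    w=(z>.043)&(z<.057)&(x>.35)&(x<.8)&(y>-.3)&(y<.35)&(p.min(-1)>150)
    print('rim',w.sum(),cv2.minAreaRect(P[w][:,:2].astype('float32')*1000))
    g=(z>.04)&(z<.062)&(x>.4)&(x<.75)&(y>.05)&(y<.25)&(p.max(-1)<110)
    print('holder',g.sum(),cv2.minAreaRect(P[g][:,:2].astype('float32')*1000))
E
```

```text
top table z 0.0034961979136043375
rail 516 (array([ 0.61839459, -0.05839109]), np.float64(-4.430229835506627), np.float64(0.1874365692480895), array([ 0.61824439, -0.06032971])) 0.08274495599053089
stop 32 [0.62816334 0.02982797 0.09385091]
bar 333 (array([ 0.47195314, -0.29856441]), np.float64(11.844384662443133), np.float64(0.24765500295759418), array([ 0.47218255, -0.29965831])) 0.13675242273805055
knob 65 [ 0.41743623 -0.30828137  0.0583963 ]
blue [180.40206186 213.56701031] 97 0.14082181778168978 28 (array([0.47769034, 0.25303136]), np.float64(-3.6762925526641745), np.float64(0.029881265497534115), array([0.47764549, 0.25233328]))
blue [178.4        228.64210526] 95 1.3440563863472577 1 (array([0.33812218, 0.00179818]), np.float64(-0.0), np.float64(0.0), array([0.33812218, 0.00179818]))
rim 387 ((491.1514892578125, 68.66224670410156), (491.0839538574219, 277.1178283691406), 85.43115997314453)
holder 107 ((487.510986328125, 162.4808807373047), (170.70899963378906, 173.14678955078125), 0.009142359718680382)
scene table z 0.015002853476187628
rail 733 (array([ 0.62151485, -0.05762864]), np.float64(-4.813736418278498), np.float64(0.1851639356738854), array([ 0.6214758 , -0.05809228])) 0.08312330894764786
stop 52 [0.62963109 0.03261952 0.09453689]
bar 495 (array([ 0.47754842, -0.29624597]), np.float64(12.009965141977831), np.float64(0.24703535959386316), array([ 0.47827515, -0.29966206])) 0.135030247290847
knob 0 [nan nan nan]
blue [326.45405405 156.32432432] 370 0.14141787378695825 58 (array([0.45470271, 0.25729281]), np.float64(81.86375369183371), np.float64(0.06153524751973353), array([0.45734427, 0.25691515]))
rim 1127 ((501.983154296875, 71.53903198242188), (493.33953857421875, 298.704345703125), 85.76797485351562)
holder 186 ((490.98052978515625, 241.4227752685547), (31.661096572875977, 172.29098510742188), 84.7945785522461)<stdin>:14: RuntimeWarning: Mean of empty slice.
  ret = um.true_divide(
```

```bash
python3 -m creep '[[[1.85,1.75,0.3],5],[[1.85,1.75,0.3],5],[[1.85,1.75,0.3],5],[[1.85,1.75,0.3],5],[[1.85,1.75,0.3],5],[[1.85,1.75,0.3],5],[[1.85,1.75,0.3],5],[[1.85,1.75,0.3],5],[[1.85,1.75,0.3],5]]' 0.4
python3 -m creep '[[[1.85,1.75,0.3],5],[[1.85,1.75,0.3],5],[[1.85,1.75,0.3],5],[[1.85,1.75,0.3],5],[[1.85,1.75,0.3],5],[[1.85,1.75,0.3],5],[[1.85,1.75,0.3],5],[[1.85,1.75,0.3],5],[[1.85,1.75,0.3],5],[[0,0,0],0]]'
cat > car.py <<'E'
from h import *
import sys
p,P,d=shot('wrist',sys.argv[1]); x,y,z=P[...,0],P[...,1],P[...,2]
z0=float(sys.argv[2]) # carriage base height
s=read_state(); near=np.hypot(x-s['tool_pos'][0],y-s['tool_pos'][1])<.2
m=near&(z>z0+.120)&(z<z0+.150)&(d>.05)
c=line(P[m]); print('bar+post',m.sum(),c)
t=near&(z>z0+.138)&(z<z0+.150)&(d>.05)
print('posttop',t.sum(),np.median(P[t],0),cv2.minAreaRect(P[t][:,:2].astype('float32')*1000))
k=near&(p.max(-1)<60)&(z>z0+.035)&(z<z0+.08)
print('knob',k.sum(),P[k].mean(0), 'tool',s['tool_pos'],s['eef_rot'],s['time'],s['grip_width'])
E
python3 car.py car1 0
```

```text
time: 0.9
tool_pos: [0.3083, -0.4501, 0.2801]
eef_rot: [-180.0, -0.0, 58.3]
contact_force: [0.2, -0.7, 0.6]
grip_width: 0.051
time: 1.73
tool_pos: [0.4768, -0.2909, 0.3077]
eef_rot: [179.9, -0.1, 103.4]
contact_force: [0.3, -0.4, 0.2]
grip_width: 0.0513
bar+post 3410 (array([ 0.4719832 , -0.29615618]), np.float64(11.989302541762486), np.float64(0.24781300742298168), array([ 0.46947301, -0.28433579]))
posttop 978 [ 0.47064747 -0.29357412  0.14117251] ((472.1020812988281, -296.12530517578125), (21.873674392700195, 247.73037719726562), 12.330957412719727)
knob 37 [ 0.40983963 -0.30224919  0.05427556] tool [ 0.4753976  -0.29234027  0.30733677] [ 1.79983633e+02 -2.39825111e-03  1.03235824e+02] 1.7833 0.051599269500994506
```

View pics/car1.png

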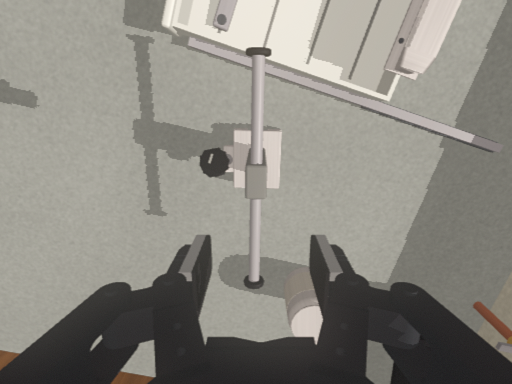

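```bash
python3 -m creep '[[[-0.35,-0.4,-1],-1],[[0,0,-3],0],[[0,0,-3],0],[[0,0,-3],0],[[0,0,-3],0],[[0,0,-3],0],[[0,0,-2.5],0],[[0,0,-1.5],0],[[0,0,-0.4],0],[[0,0,0],0]]'
python3 -m creep '[[[0,0,0],0],[[0,0,0],0],[[0,0,0],0],[[0,0,0],0],[[0,0,0],0],[[0,0,0],0],[[0,0,0],0],[[0,0,0],0]]' 1
```

```text
time: 2.62
tool_pos: [0.4682, -0.2977, 0.1008]
eef_rot: [-179.8, -0.2, 101.9]
contact_force: [0.1, 0.8, -0.3]
grip_width: 0.0514
time: 3.28
tool_pos: [0.472, -0.299, 0.105]
eef_rot: [179.9, 0.2, 102.1]
contact_force: [2.1, -0.6, 5.1]
grip_width: 0.0215
```

```bash
python3 -m creep '[[[0,0,1],0],[[0,0,2],0],[[0,0,3],0],[[0,0,2.5],0],[[1.5,0.6,0.5],-2],[[3,1.4,0],-4],[[3.5,1.6,0],-4],[[3,1.4,0],-4],[[2,1,0],-2.7],[[0.4,0.2,0],0]]'
python3 -m creep '[[[0,0,0],0],[[0,0,0],0],[[0,0,0],0]]'
cat > rail.py <<'E'
from h import *
import sys
def rep(n,p,P,d):
    x,y,z=P[...,0],P[...,1],P[...,2]; ok=(d>.05)&(x>.57)&(x<.68)&(y>-.17)&(y<.06)
    r=ok&(z>.080)&(z<.088)
    q=P[r]; c=line(q); print(n,'rail top',r.sum(),c,np.median(q[:,2]))
    # midline by y-bins
    for lo in np.arange(-.16,.04,.03):
        b=q[(q[:,1]>lo)&(q[:,1]<lo+.03)]
        if len(b)>15: print('  y %.3f xmin %.4f xmax %.4f mid %.4f n%d'%(b[:,1].mean(),*np.percentile(b[:,0],[2,98]),np.percentile(b[:,0],[2,98]).mean(),len(b)))
    s=ok&(z>.091)&(z<.103)&(y>.0); print('  stop',s.sum(), P[s][:,:2].min(0) if s.any() else '',P[s][:,:2].max(0) if s.any() else '')
    # carriage held: bar
    return P
for n in sys.argv[1:]:
    p,P,d=shot(n,'rail_'+n); rep(n,p,P,d)
s=read_state(); print(s['tool_pos'],s['eef_rot'],s['grip_width'],s['time'])
E
python3 rail.py wrist top scene
```

```text
time: 4.12
tool_pos: [0.606, -0.2323, 0.1908]
eef_rot: [-179.8, -0.2, 85.4]
contact_force: [-0.2, 0.3, -5.5]
grip_width: 0.0213
time: 4.37
tool_pos: [0.6025, -0.2358, 0.1917]
eef_rot: [-179.8, -0.1, 85.3]
contact_force: [-0.5, -0.2, -6.5]
grip_width: 0.0213
wrist rail top 794 (array([ 0.62727576, -0.12410502]), np.float64(-5.656238263036359), np.float64(0.052238639896377004), array([ 0.62756185, -0.12121645])) 0.0824748220551206
  y -0.138 xmin 0.6225 xmax 0.6302 mid 0.6264 n242
  y -0.115 xmin 0.6241 xmax 0.6325 mid 0.6283 n517
  y -0.099 xmin 0.6259 xmax 0.6329 mid 0.6294 n35
  stop 0  
top rail top 436 (array([ 0.61771425, -0.06249107]), np.float64(-4.453298383258582), np.float64(0.17923006358024918), array([ 0.61787982, -0.0603651 ])) 0.08319148986940494
  y -0.140 xmin 0.5969 xmax 0.6292 mid 0.6131 n45
  y -0.115 xmin 0.5973 xmax 0.6300 mid 0.6137 n73
  y -0.085 xmin 0.5979 xmax 0.6344 mid 0.6161 n78
  y -0.054 xmin 0.6026 xmax 0.6349 mid 0.6187 n71
  y -0.026 xmin 0.6032 xmax 0.6391 mid 0.6211 n75
  y 0.006 xmin 0.6069 xmax 0.6395 mid 0.6232 n79
  stop 36 [0.59772302 0.02507188] [0.65188423 0.03640831]
scene rail top 698 (array([ 0.62128966, -0.05757334]), np.float64(-4.670326398075516), np.float64(0.1847194506279194), array([ 0.62120238, -0.05864165])) 0.0832157015924801
  y -0.139 xmin 0.5991 xmax 0.6308 mid 0.6150 n69
  y -0.115 xmin 0.5984 xmax 0.6338 mid 0.6161 n117
  y -0.085 xmin 0.6012 xmax 0.6359 mid 0.6185 n119
  y -0.055 xmin 0.6028 xmax 0.6383 mid 0.6206 n121
  y -0.025 xmin 0.6059 xmax 0.6401 mid 0.6230 n113
  y 0.005 xmin 0.6080 xmax 0.6424 mid 0.6252 n113
  y 0.026 xmin 0.6079 xmax 0.6576 mid 0.6328 n46
  stop 54 [0.59796149 0.02740149] [0.65749725 0.03925794]
[ 0.60339523 -0.23645516  0.19294703] [-1.79924938e+02 -1.53567466e-02  8.52800308e+01] 0.021690669832723747 4.5167
```

View pics/rail_wrist.png

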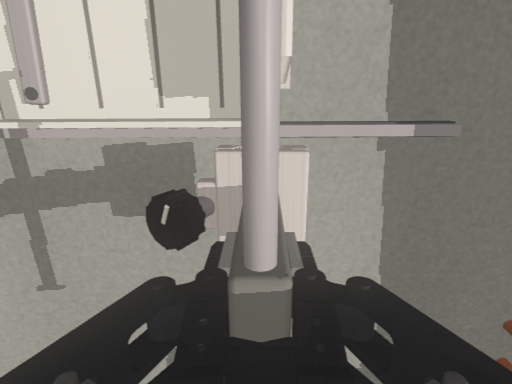

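```bash
cat > held.py <<'E'
from h import *
p,P,d=shot('wrist'); x,y,z=P[...,0],P[...,1],P[...,2]; s=read_state(); t=s['tool_pos']
R_=R.from_euler('xyz',s['eef_rot'],degrees=True).as_matrix()
Q=(P-t)@R_   # tool coords
def fit(m,ax,name):
    q=Q[m]; ws=[];us=[]
    for lo in np.arange(q[:,0].min(),q[:,0].max(),.008):
        b=q[(q[:,0]>=lo)&(q[:,0]<lo+.008)]
        if len(b)>20: us.append(b[:,0].mean()); ws.append((np.percentile(b[:,ax],2)+np.percentile(b[:,ax],98))/2)
    k=np.polyfit(us,ws,1); print(name,m.sum(),'centre y_tool at 0: %.4f at .06: %.4f slope deg %.2f'%(k[1],np.polyval(k,.06),np.degrees(np.arctan(k[0]))),'z',np.percentile(q[:,2],[5,50,95]))
    return k
bar=(d>.05)&(abs(Q[...,1])<.02)&(Q[...,2]<-.01)&(Q[...,0]>.03)&(Q[...,0]<.11)&(Q[...,2]>-.06)
fit(bar,1,'bar'); 
for lo,hi in((.025,.04),(.04,.055),(.055,.07),(.07,.085),(.085,.1),(.1,.115)):
    m=bar&(Q[...,0]>lo)&(Q[...,0]<hi); 
    if m.sum()>20: print('  bar top z_tool at',lo,np.percentile(Q[m][:,2],8))
base=(d>.05)&(Q[...,2]>.055)&(Q[...,2]<.085)&(Q[...,0]>.0)&(Q[...,0]<.055)&(abs(Q[...,1])<.045)&(p.min(-1)>110)
fit(base,1,'base'); q=Q[base]; print('base extents',np.percentile(q,[1,99],0), 'zworld',np.median(z[base]))
print(t,s['eef_rot'])
E
python3 held.py
```

```text
bar 9462 centre y_tool at 0: -0.0023 at .06: -0.0022 slope deg 0.06 z [-0.03216856 -0.03065905 -0.0276252 ]
  bar top z_tool at 0.025 -0.03184753410796605
  bar top z_tool at 0.04 -0.03186423125476475
  bar top z_tool at 0.055 -0.03200648224940696
  bar top z_tool at 0.07 -0.03205218467590878
  bar top z_tool at 0.085 -0.03207979716990138
  bar top z_tool at 0.1 -0.03171575646257988
base 3755 centre y_tool at 0: -0.0062 at .06: 0.0007 slope deg 6.57 z [0.07557943 0.07674671 0.07932459]
base extents [[ 0.00054522 -0.04342651  0.07507043]
 [ 0.0426745   0.02995427  0.08376787]] zworld 0.11647404040029377
[ 0.60367384 -0.23648996  0.1932154 ] [-1.79959637e+02 -5.44690184e-03  8.52843042e+01]
```

```bash
cat > rel.py <<'E'
from h import *
for n in ['top','scene']:
    p,P,d=shot(n,'rel_'+n); x,y,z=P[...,0],P[...,1],P[...,2]; t=read_state()['tool_pos']
    # rail midline from edges
    r=(d>.05)&(z>.079)&(z<.089)&(x>.57)&(x<.68)&(y>-.14)&(y<.015); q=P[r]; U=[]
    zb=t[2]+.0255
    b=(d>.05)&(abs(z-zb)<.012)&(abs(x-t[0])<.04)&(abs(y-t[1])<.125)&(p.min(-1)>70)&(abs(y-t[1])>.055); B=P[b]
    def mid(q):
        U=[]
        for lo in np.arange(q[:,1].min(),q[:,1].max(),.012):
            k=q[(q[:,1]>=lo)&(q[:,1]<lo+.012)]
            if len(k)>6: U.append((k[:,1].mean(),(k[:,0].min()+k[:,0].max())/2,np.ptp(k[:,0])))
        U=np.array(U); k=np.polyfit(U[:,0],U[:,1],1); return k,np.std(U[:,1]-np.polyval(k,U[:,0])),U[:,2].mean(),len(U)
    kr=mid(q); kb=mid(B)
    print(n,'rail slope %.4f x(tooly)=%.4f'%(kr[0][0],np.polyval(kr[0],t[1])),kr[1:],'| bar slope %.4f x(tooly)=%.4f'%(kb[0][0],np.polyval(kb[0],t[1])),kb[1:],len(B), 'z',np.median(B[:,2]))
    print(' tool',t)
E
python3 rel.py
```

```text
top rail slope 0.0778 x(tooly)=0.6046 (np.float64(0.00045276606604680204), np.float64(0.03399910801067636), 13) | bar slope 0.0776 x(tooly)=0.6025 (np.float64(0.0006263560564480361), np.float64(0.011896531306557698), 8) 117 z 0.22332778891069394
 tool [ 0.60393884 -0.23641794  0.19340852]
scene rail slope 0.0647 x(tooly)=0.6084 (np.float64(0.00038089601320578497), np.float64(0.03581273550470349), 13) | bar slope 0.0794 x(tooly)=0.6054 (np.float64(0.0003484018817422385), np.float64(0.012493799623208937), 12) 293 z 0.2234450824575731
 tool [ 0.60412421 -0.23637048  0.19348668]
```

```bash
python3 -m creep '[[[0.18,0,-1],0],[[0,0,-0.9],0],[[0.08,1,0],0],[[0.16,2,0],0],[[0.04,0.5,0],0],[[0,0,0],0],[[0,0,0],0],[[0,0,0],0]]'; python3 rel.py; python3 held.py
```

```text
time: 5.33
tool_pos: [0.6094, -0.2011, 0.1743]
eef_rot: [180.0, 0.0, 85.4]
contact_force: [-0.7, 0.5, -4.9]
grip_width: 0.0213
top rail slope 0.0771 x(tooly)=0.6077 (np.float64(0.0006446807133931726), np.float64(0.03413614196547678), 13) | bar slope 0.0971 x(tooly)=0.6069 (np.float64(0.0014042942289090932), np.float64(0.011271194692164893), 8) 116 z 0.20466741791642717
 tool [ 0.60938889 -0.20138485  0.1744627 ]
scene rail slope 0.0761 x(tooly)=0.6092 (np.float64(0.0006376538080800724), np.float64(0.03638242006338492), 13) | bar slope 0.0774 x(tooly)=0.6109 (np.float64(0.0005574825317082796), np.float64(0.012364985695413064), 12) 277 z 0.2046332802025037
 tool [ 0.60934281 -0.20150616  0.17448031]
bar 9455 centre y_tool at 0: -0.0020 at .06: -0.0019 slope deg 0.05 z [-0.0324333  -0.03091695 -0.02786628]
  bar top z_tool at 0.025 -0.032047455866240714
  bar top z_tool at 0.04 -0.032163334476708196
  bar top z_tool at 0.055 -0.032223415342482756
  bar top z_tool at 0.07 -0.03230184080675566
  bar top z_tool at 0.085 -0.03233717035778893
  bar top z_tool at 0.1 -0.032042061546018664
base 3779 centre y_tool at 0: -0.0059 at .06: 0.0010 slope deg 6.56 z [0.07533805 0.07648885 0.07926307]
base extents [[ 0.00064624 -0.04328192  0.07486747]
 [ 0.04267396  0.03030507  0.08399786]] zworld 0.09797938869891312
[ 0.60929023 -0.20154135  0.17447995] [1.79982531e+02 2.48986417e-02 8.53170098e+01]
```

View pics/rel_scene.png

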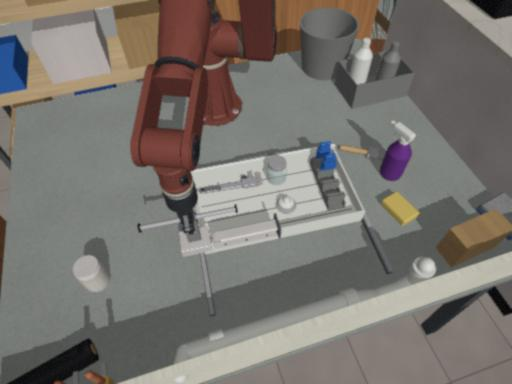

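```bash
python3 -m creep '[[[0.04,0.5,-0.1],0],[[0.04,0.5,0],0],[[0.04,0.5,0],0],[[0.04,0.5,0],0],[[0.04,0.5,0],0],[[0,0,0],0],[[0,0,0],0]]'; python3 held.py|head -3
```

```text
time: 6.07
tool_pos: [0.6113, -0.1753, 0.1733]
eef_rot: [-180.0, 0.0, 85.4]
contact_force: [-0.4, 0.1, -6.5]
grip_width: 0.021
bar 9491 centre y_tool at 0: -0.0020 at .06: -0.0020 slope deg 0.03 z [-0.03246741 -0.03089455 -0.02782799]
  bar top z_tool at 0.025 -0.03199010321935459
  bar top z_tool at 0.04 -0.03207926744289823
```

```bash
python3 -m creep '[[[0.04,0.5,0],0],[[0.04,0.5,0],0],[[0.04,0.5,0],0],[[0.04,0.5,0],0],[[0.04,0.5,0],0],[[0,0,0],0],[[0,0,0],0]]'; python3 rel.py
```

```text
time: 6.7
tool_pos: [0.613, -0.1499, 0.173]
eef_rot: [-179.9, -0.1, 85.4]
contact_force: [-1.8, -0.4, -6.7]
grip_width: 0.021
top rail slope 0.0630 x(tooly)=0.6132 (np.float64(0.0007863332596899029), np.float64(0.03341973953799589), 10) | bar slope 0.0805 x(tooly)=0.6114 (np.float64(0.0008594761734810867), np.float64(0.011947947970023853), 10) 122 z 0.20333869147703332
 tool [ 0.61295557 -0.15022961  0.17298248]
scene rail slope -0.0569 x(tooly)=0.6287 (np.float64(0.007157534873057047), np.float64(0.034056849224966566), 12) | bar slope 0.0814 x(tooly)=0.6145 (np.float64(0.00048160649466531396), np.float64(0.01213797131881362), 12) 274 z 0.20341613802561592
 tool [ 0.6129489  -0.15044135  0.172991  ]
```

```bash
python3 -m creep '[[[0.08,1,0],0],[[0.08,1,0],0],[[0.08,1,0],0],[[0.08,1,0],0],[[0.08,1,0],0],[[0,0,0],0]]'; python3 -m creep '[[[0.08,1,0],0],[[0.08,1,0],0],[[0.08,1,0],0],[[0.08,1,0],0],[[0.08,1,0],0],[[0.08,1,0],0],[[0,0,0],0],[[0,0,0],0]]'; python3 -m creep '[[[0.04,0.5,0],0],[[0.04,0.5,0],0],[[0.02,0.3,0],0],[[0,0,0],0],[[0,0,0],0]]'
```

```text
time: 7.3
tool_pos: [0.6171, -0.0976, 0.173]
eef_rot: [-179.9, -0.2, 85.5]
contact_force: [-2.2, 1.6, -6.5]
grip_width: 0.0214
time: 7.97
tool_pos: [0.6217, -0.0386, 0.1729]
eef_rot: [-179.9, -0.2, 85.4]
contact_force: [-2.6, 2.4, -7.9]
grip_width: 0.0213
time: 8.38
tool_pos: [0.6227, -0.0278, 0.173]
eef_rot: [-179.9, -0.0, 85.3]
contact_force: [-4.4, -0.3, -7.8]
grip_width: 0.0215
```

```bash
python3 -m creep '[[[0.04,0.5,0],0],[[0.04,0.5,0],0],[[0,0,0],0],[[0,0,0],0]]'; python3 -m creep '[[[0.02,0.3,0],0],[[0.02,0.3,0],0],[[0,0,0],0],[[0,0,0],0]]'; python3 -m creep '[[[0.02,0.3,0],0],[[0,0,0],0],[[0,0,0],0]]'
```

```text
time: 8.72
tool_pos: [0.6236, -0.0176, 0.173]
eef_rot: [-179.9, -0.0, 85.3]
contact_force: [-4.5, -0.8, -7.5]
grip_width: 0.0216
time: 9.05
tool_pos: [0.624, -0.0122, 0.1731]
eef_rot: [-180.0, 0.0, 85.4]
contact_force: [-5.2, -2.1, -8.3]
grip_width: 0.0213
time: 9.3
tool_pos: [0.6241, -0.0116, 0.1732]
eef_rot: [-180.0, 0.3, 85.4]
contact_force: [-5.8, -7.4, -6.6]
grip_width: 0.0212
```

```bash
python3 -m creep '[[[-0.1,0.2,0],0],[[0,0,0],0],[[0,0,0],0],[[0,0,0],0]]';  python3 held.py | head -1; python3 -m creep '[[[0,-0.2,0],0],[[0,0,0],0]]'; python3 -m creep '[[[0,0,0],0],[[0,0,0],0],[[0,0,0],0],[[0,0,0],0]]' 0.4; python3 -m creep '[[[0,0,3],0],[[0,0,4],0],[[0,0,4],0],[[0,0,4],0],[[0,-2,0],0],[[0,-2,0],0],[[0,0,0],0],[[0,0,0],0],[[0,0,0],0]]'; python3 car.py home1 .067
```

```text
time: 9.63
tool_pos: [0.624, -0.0106, 0.1735]
eef_rot: [179.9, 0.4, 85.3]
contact_force: [-4.5, -9.5, -8.8]
grip_width: 0.0209
bar 9282 centre y_tool at 0: -0.0020 at .06: -0.0019 slope deg 0.06 z [-0.03116292 -0.02955917 -0.02645745]
time: 9.85
tool_pos: [0.624, -0.0111, 0.1735]
eef_rot: [179.9, 0.2, 85.3]
contact_force: [-3.6, -5.7, -7.7]
grip_width: 0.0213
time: 10.18
tool_pos: [0.6261, -0.0086, 0.1762]
eef_rot: [179.6, -0.0, 85.3]
contact_force: [-0.4, 0.7, -0.5]
grip_width: 0.0511
time: 10.93
tool_pos: [0.6237, -0.0482, 0.3235]
eef_rot: [179.9, -0.1, 85.4]
contact_force: [0.3, 0.5, -0.5]
grip_width: 0.0516
bar+post 4852 (array([ 0.62140461, -0.01967607]), np.float64(-4.925760972154076), np.float64(0.2300688010026423), array([ 0.62230988, -0.00917205]))
posttop 1338 [ 0.62121448 -0.01104105  0.20822072] ((621.1471557617188, -21.759078979492188), (225.94248962402344, 21.625415802001953), 85.92904663085938)
knob 0 [nan nan nan] tool [ 0.62353701 -0.04805021  0.32318868] [ 1.79990043e+02 -4.91755193e-02  8.53786562e+01] 10.9833 0.051326061522309334car.py:11: RuntimeWarning: Mean of empty slice.
  print('knob',k.sum(),P[k].mean(0), 'tool',s['tool_pos'],s['eef_rot'],s['time'],s['grip_width'])
  ret = um.true_divide(
```

View pics/home1.png

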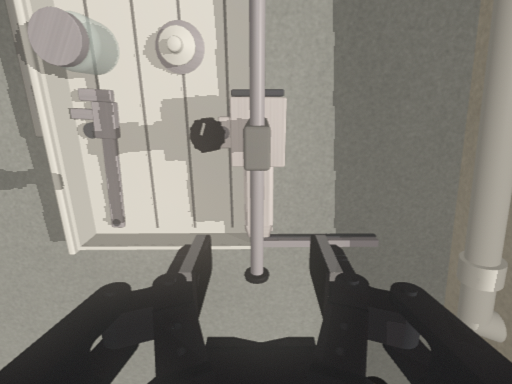

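```bash
python3 -m creep '[[[-1,0.7,0],7.1],[[-1,0.7,0],7.1],[[-1,0.7,0],7.1],[[-1,0.7,0],7.1],[[-1,0.7,0],7.1],[[-0.9,0.7,0],7.1],[[0,0,0],7.1],[[0,0,0],7.1],[[0,0,0],7.1]]'; python3 -m creep '[[[0,0,0],7.1],[[0,0,0],7.1],[[0,0,0],7.1],[[0,0,0],7.1],[[0,0,-2],0],[[0,0,-2],0],[[0,0,0],0],[[0,0,0],0]]';
cat > knob.py <<'E'
from h import *
import sys
p,P,d=shot('wrist',sys.argv[1]); s=read_state(); x,y,z=P[...,0],P[...,1],P[...,2]
k=(d>.05)&(z>.085)&(z<.16)&(abs(x-.567)<.05)&(abs(y+.006)<.05)
dark=k&(p.max(-1)<70)&(x<.598)
c,l,st,ce=cv2.connectedComponentsWithStats(cv2.morphologyEx(dark.astype('uint8'),cv2.MORPH_CLOSE,np.ones((7,7))))
i=1+np.argmax(st[1:,4]); m=l==i; (u,v),r=cv2.minEnclosingCircle(np.argwhere(m)[:,::-1].astype('float32')); print('knob px',u,v,r,'world mid',(P[m&(d>.05)].min(0)+P[m&(d>.05)].max(0))/2)
yaw=np.radians(-4.55); A=np.array([-.5,0,.866]); Rz=R.from_euler('z',yaw).as_matrix(); A=Rz@A; ey=Rz@np.array([0,1,0]); ex=np.cross(ey,A)
vv,uu=np.indices(d.shape); w=(p.min(-1)>120)&(np.hypot(uu-u,vv-v)<r*.8); q=P[w&(d>.05)]
if len(q):
    c0=P[m].mean(0); f=np.median(P[m&(np.hypot(uu-u,vv-v)<r*.8)],0)
    e=(q-f); a=np.stack([e@ex,e@ey],1); cm=a.mean(0); _,_,V=np.linalg.svd(a-cm,full_matrices=False)
    print('pointer n',len(q),'centre rel',cm,'line angle deg',np.degrees(np.arctan2(V[0][1],V[0][0])), 'from centre',np.degrees(np.arctan2(cm[1],cm[0])))
print(s['tool_pos'],s['eef_rot'],s['time'])
cv2.imwrite(f'pics/{sys.argv[1]}c.png',cv2.resize(p[max(0,int(v)-60):int(v)+60,max(0,int(u)-80):int(u)+80,::-1],None,fx=3,fy=3))
E
python3 knob.py k1
```

```text
time: 11.73
tool_pos: [0.5642, -0.0055, 0.323]
eef_rot: [180.0, -0.0, 149.7]
contact_force: [0.1, -0.6, -0.1]
grip_width: 0.0513
time: 12.4
tool_pos: [0.5634, -0.0059, 0.2816]
eef_rot: [180.0, -0.2, 177.7]
contact_force: [0.5, 0.1, 0.8]
grip_width: 0.0512
knob px 259.6900329589844 183.830322265625 18.770156860351562 world mid [ 0.56638045 -0.00532756  0.1239506 ]
pointer n 35 centre rel [0.00108751 0.0083457 ] line angle deg -112.1316175849155 from centre 82.57576922362684
[ 0.5643503  -0.00622152  0.28319995] [ 1.79980621e+02 -4.60369522e-02  1.77693619e+02] 12.45
```

View pics/k1.png

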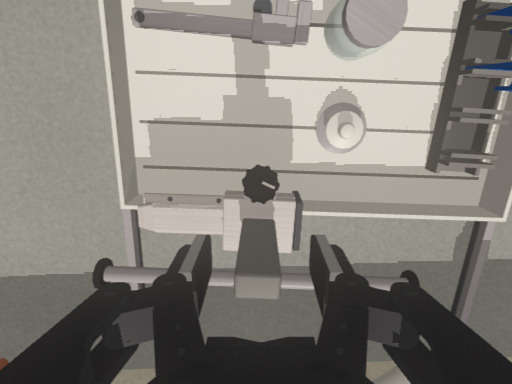

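```bash
python3 -m creep '[[[0,0.05,-3],6],[[0,0,-3],6],[[0,0,-3],6],[[0,0,-3],0],[[0,0,-2],0],[[0,0,-1.5],0],[[0,0,-0.5],0],[[0,0,0],0]]'; python3 -m creep '[[[0,0,0],0],[[0,0,0],0],[[0,0,0],0],[[0,0,0],0],[[0,0,0],0]]' 1;  python3 -m creep '[[[0,0,0],-4],[[0,0,0],-4],[[0,0,0],-4],[[0,0,0],-4],[[0,0,0],-4],[[0,0,0],0]]'
```

```text
time: 13.12
tool_pos: [0.5644, -0.0062, 0.123]
eef_rot: [180.0, -0.1, -164.3]
contact_force: [-0.1, 0.7, -0.7]
grip_width: 0.0512
time: 13.53
tool_pos: [0.5658, -0.0069, 0.1254]
eef_rot: [-179.9, 0.2, -164.3]
contact_force: [-3.2, -0.9, 4.9]
grip_width: 0.0328
time: 14.03
tool_pos: [0.5647, -0.005, 0.1248]
eef_rot: [179.8, 0.0, 175.5]
contact_force: [-3.6, 1.2, 6.9]
grip_width: 0.0323
```

```bash
python3 -m creep '[[[0,0,0],-4],[[0,0,0],-4],[[0,0,0],-4],[[0,0,0],-4],[[0,0,0],-4],[[0,0,0],0],[[0,0,0],0]]'; python3 -m creep '[[[0,0,0],0],[[0,0,0],0],[[0,0,0],0]]' 0.4; python3 -m creep '[[[0,0,1],7],[[0,0,1],7],[[0,0,3],7],[[0,0,4],7],[[0,0,4],7],[[0,0,3],5],[[0,0,0],0],[[0,0,0],0]]'; python3 knob.py k2
```

```text
time: 14.62
tool_pos: [0.5657, -0.0033, 0.1262]
eef_rot: [179.6, -0.0, 155.7]
contact_force: [-4.1, 6.5, 11.7]
grip_width: 0.0319
time: 14.87
tool_pos: [0.5645, -0.0063, 0.1232]
eef_rot: [180.0, 0.0, 155.7]
contact_force: [-0.4, -0.4, -0.9]
grip_width: 0.0512
time: 15.53
tool_pos: [0.566, -0.0068, 0.2861]
eef_rot: [-179.9, 0.3, -164.4]
contact_force: [-0.8, 0.3, -0.8]
grip_width: 0.0515
knob px 261.5 178.5 18.721744537353516 world mid [ 0.5661371  -0.00534324  0.12407504]
pointer n 32 centre rel [0.00353571 0.00568618] line angle deg 36.859412220038976 from centre 58.12637968292948
[ 0.56455181 -0.00659792  0.28342174] [-1.79979184e+02  4.14741406e-02 -1.64411325e+02] 15.5833
```

View pics/k2.png

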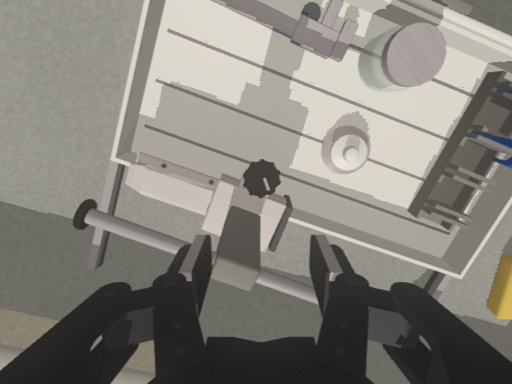

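```bash
python3 -m creep '[[[0,0,-4],0],[[0,0,-4],0],[[0,0,-4],0],[[0,0,-3],0],[[0,0,-1],0],[[0,0,0],0]]'; python3 -m creep '[[[0,0,0],0],[[0,0,0],0],[[0,0,0],0],[[0,0,0],0],[[0,0,0],0]]' 1;  python3 -m creep '[[[0,0,0],-4],[[0,0,0],-4],[[0,0,0],-4],[[0,0,0],-4],[[0,0,0],-4],[[0,0,0],-4],[[0,0,0],-4],[[0,0,0],-4],[[0,0,0],-4],[[0,0,0],-4]]';python3 -m creep '[[[0,0,0],0],[[0,0,0],0],[[0,0,0],0]]' 0.4; python3 -m creep '[[[0,0,0],7],[[0,0,0],7],[[0,0,0],7],[[0,0,0],7],[[0,0,0],7],[[0,0,0],5],[[0,0,0],0],[[0,0,0],0]]'; python3 -m creep '[[[0,0,0],0],[[0,0,0],0],[[0,0,0],0],[[0,0,0],0],[[0,0,0],0]]' 1;  python3 -m creep '[[[0,0,0],-4],[[0,0,0],-4],[[0,0,0],-4],[[0,0,0],-4],[[0,0,0],-4],[[0,0,0],-4],[[0,0,0],-4],[[0,0,0],-4],[[0,0,0],-4],[[0,0,0],-4]]'; python3 -m creep '[[[0,0,0],0],[[0,0,0],0],[[0,0,0],0]]' 0.4; python3 -m creep '[[[0,0,1],7],[[0,0,1],7],[[0,0,3],7],[[0,0,4],7],[[0,0,4],7],[[0,0,3],5],[[0,0,0],0],[[0,0,0],0]]'; python3 knob.py k3
```

```text
time: 16.08
tool_pos: [0.5595, -0.0058, 0.1172]
eef_rot: [179.7, -0.7, -164.4]
contact_force: [-0.8, -0.4, 0.3]
grip_width: 0.0512
time: 16.5
tool_pos: [0.5651, -0.0068, 0.1247]
eef_rot: [-179.9, 0.1, -164.4]
contact_force: [-1.7, -2.0, 0.2]
grip_width: 0.0332
time: 17.33
tool_pos: [0.5654, -0.0035, 0.1245]
eef_rot: [179.6, 0.0, 155.6]
contact_force: [-0.4, 6.6, -0.7]
grip_width: 0.0324
time: 17.58
tool_pos: [0.5658, -0.0066, 0.1245]
eef_rot: [180.0, 0.2, 155.7]
contact_force: [-0.2, 0.2, 0.4]
grip_width: 0.0513
time: 18.25
tool_pos: [0.5651, -0.0067, 0.1239]
eef_rot: [-180.0, 0.1, -164.5]
contact_force: [0.4, 0.3, -0.6]
grip_width: 0.0512
time: 18.67
tool_pos: [0.5649, -0.0071, 0.1241]
eef_rot: [-179.9, 0.0, -164.4]
contact_force: [-2.4, -3.2, 4.6]
grip_width: 0.0327
time: 19.5
tool_pos: [0.5652, -0.0047, 0.1244]
eef_rot: [179.8, -0.0, 155.6]
contact_force: [-2.3, 3.0, 8.0]
grip_width: 0.0322
time: 19.75
tool_pos: [0.5642, -0.0059, 0.1226]
eef_rot: [180.0, -0.0, 155.7]
contact_force: [0.5, 0.3, -1.1]
grip_width: 0.0512
time: 20.42
tool_pos: [0.5661, -0.0064, 0.2861]
eef_rot: [-179.9, 0.3, -164.4]
contact_force: [0.4, -0.6, -0.3]
grip_width: 0.0513
knob px 259.5 176.0 18.581003189086914 world mid [ 0.56427715 -0.00737508  0.12255689]
pointer n 30 centre rel [ 0.00486206 -0.00163736] line angle deg -19.985030166532745 from centre -18.61156754164971
[ 0.56458701 -0.00623663  0.28340323] [-1.79999485e+02  5.58366857e-02 -1.64378263e+02] 20.4667
```

```bash
python3 -m creep '[[[-0.1,0,-4],0],[[0,0,-4],0],[[0,0,-4],0],[[0,0,-3],0],[[0,0,-1],0],[[0,0,0],0]]'; python3 -m creep '[[[0,0,0],0],[[0,0,0],0],[[0,0,0],0],[[0,0,0],0],[[0,0,0],0]]' 1;  python3 -m creep '[[[0,0,0],-4],[[0,0,0],-4],[[0,0,0],-4],[[0,0,0],-4],[[0,0,0],-4],[[0,0,0],-4],[[0,0,0],-4],[[0,0,0],-4],[[0,0,0],-4],[[0,0,0],-4]]'; python3 -c "
from bench import read_state;print(read_state()['wrist_torque'])"; python3 -m creep '[[[0,0,0],0],[[0,0,0],0],[[0,0,0],0]]' 0.4; python3 -m creep '[[[0,0,1],7],[[0,0,1],7],[[0,0,3],7],[[0,0,4],7],[[0,0,4],7],[[0,0,3],5],[[0,0,0],0],[[0,0,0],0]]'; python3 knob.py k4
```

```text
time: 20.97
tool_pos: [0.5585, -0.0057, 0.1172]
eef_rot: [179.7, -0.7, -164.4]
contact_force: [0.3, 0.2, -0.4]
grip_width: 0.0513
time: 21.38
tool_pos: [0.5636, -0.0078, 0.1239]
eef_rot: [-179.8, 0.0, -164.4]
contact_force: [-0.2, -4.6, -7.7]
grip_width: 0.0328
time: 22.22
tool_pos: [0.5642, -0.0052, 0.1244]
eef_rot: [179.8, 0.1, 155.6]
contact_force: [0.9, 1.7, -4.8]
grip_width: 0.0322
[ 1.2747513  -0.47380794  1.05003934]
time: 22.47
tool_pos: [0.5655, -0.0064, 0.1257]
eef_rot: [179.9, 0.3, 155.7]
contact_force: [1.0, -0.2, 0.8]
grip_width: 0.0512
time: 23.13
tool_pos: [0.566, -0.0067, 0.2883]
eef_rot: [-179.8, 0.5, -164.4]
contact_force: [0.3, 0.9, -0.8]
grip_width: 0.0514
knob px 259.8414611816406 175.0853729248047 18.557405471801758 world mid [ 0.56443046 -0.00717573  0.12132668]
pointer n 32 centre rel [ 0.0029594  -0.00488997] line angle deg -46.51614729137342 from centre -58.81780106953961
[ 0.56435991 -0.0064596   0.28525858] [-179.92130617    0.2115847  -164.36692763] 23.1833
```

```bash
python3 -m creep '[[[0,0,-4],0],[[0,0,-4],0],[[0,0,-4],0],[[0,0,-3],0],[[0,0,-1],0],[[0,0,0],0]]'; python3 -m creep '[[[0,0,0],0],[[0,0,0],0],[[0,0,0],0],[[0,0,0],0],[[0,0,0],0]]' 1;  python3 -m creep '[[[0,0,0],-4],[[0,0,0],-4],[[0,0,0],-4],[[0,0,0],-4],[[0,0,0],-4],[[0,0,0],-4]]'; python3 -c "
from bench import read_state;print(read_state()['wrist_torque'])"; python3 -m creep '[[[0,0,0],0],[[0,0,0],0],[[0,0,0],0]]' 0.4; python3 -m creep '[[[0,0,1],0],[[0,0,1],0],[[0,0,3],0],[[0,0,4],0],[[0,0,4],0],[[0,0,3],0],[[0,0,0],0],[[0,0,0],0]]'; python3 knob.py k5
```

```text
time: 23.68
tool_pos: [0.5591, -0.0058, 0.1179]
eef_rot: [179.7, -0.6, -164.4]
contact_force: [0.2, 0.0, -0.5]
grip_width: 0.0513
time: 24.1
tool_pos: [0.5642, -0.0077, 0.1245]
eef_rot: [-179.8, 0.1, -164.3]
contact_force: [-0.1, -5.4, -6.2]
grip_width: 0.0328
time: 24.6
tool_pos: [0.561, -0.0061, 0.1249]
eef_rot: [-179.9, -0.4, 171.6]
contact_force: [-7.2, 0.4, 4.0]
grip_width: 0.032
[0.16007633 1.32727379 1.09561679]
time: 24.85
tool_pos: [0.5654, -0.0061, 0.1254]
eef_rot: [179.9, 0.3, 171.7]
contact_force: [-0.2, 0.3, 0.1]
grip_width: 0.0512
time: 25.52
tool_pos: [0.5657, -0.0065, 0.2883]
eef_rot: [180.0, 0.5, 171.7]
contact_force: [-0.2, 0.0, -0.9]
grip_width: 0.0512
knob px 259.3023376464844 175.8488311767578 18.52407455444336 world mid [ 0.56409632 -0.00678135  0.12456301]
pointer n 28 centre rel [ 0.00233649 -0.0057999 ] line angle deg -47.56179289995978 from centre -68.05800763963819
[ 0.56416654 -0.00633462  0.28533296] [179.9845933    0.20021877 171.664379  ] 25.5667
```

View pics/k5.png

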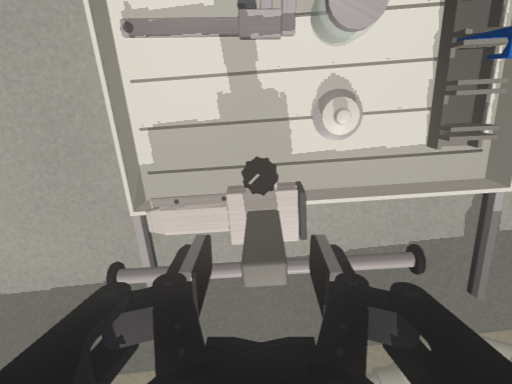

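```bash
python3 -m creep '[[[-0.9,2,2],-6.6],[[-0.9,2,0],-6.6],[[-0.9,2,0],-6.6],[[-0.9,2,0],-6.6],[[-0.9,2,0],-6.6],[[-0.9,2,0],-6.6],[[-0.9,2,0],-6.6],[[-0.9,2,0],-6.6],[[-0.9,2,0],-6.6]]'; python3 -m creep '[[[-0.9,2,0],-6.6],[[-0.9,2,0],-6.6],[[-0.9,2,0],-6.6],[[-0.7,1.6,0],-6.6],[[0,0,0],0],[[0,0,0],0],[[0,0,0],0]]' 0.5
cat > scr.py <<'E'
from h import *
import sys
p,P,d=shot('wrist',sys.argv[1]); q=p.astype(int); s=read_state(); t=s['tool_pos']; x,y,z=P[...,0],P[...,1],P[...,2]
R_=R.from_euler('xyz',s['eef_rot'],degrees=True).as_matrix()
bl=(q[...,2]>q[...,0]+50)&(d>.05)&(z>.05)&(z<.4)
n,l,st,ce=cv2.connectedComponentsWithStats(bl.astype('uint8'))
for i in range(1,n):
    if st[i,4]<60: continue
    a=P[l==i]; zt=np.percentile(a[:,2],99); tt=a[a[:,2]>zt-.005]
    print('blue',ce[i],st[i,4],'ztop %.4f'%zt,'tab rect',cv2.minAreaRect(tt[:,:2].astype('float32')*1000),len(tt),'z lo',a[:,2].min())
    print('   tool coords',((tt.min(0)+tt.max(0))/2-t)@R_)
print(t,s['eef_rot'],s['time'],s['grip_width'])
E
python3 scr.py s1
```

```text
time: 26.32
tool_pos: [0.4806, 0.1743, 0.3009]
eef_rot: [-179.7, -0.1, 111.9]
contact_force: [-0.0, 0.2, 0.8]
grip_width: 0.0511
time: 26.9
tool_pos: [0.448, 0.249, 0.3019]
eef_rot: [-179.9, 0.1, 86.0]
contact_force: [0.3, 0.5, -0.7]
grip_width: 0.0425
blue [240.27030033 160.09677419] 899 ztop 0.1383 tab rect ((425.9176940917969, 263.54681396484375), (31.976253509521484, 10.000190734863281), 84.45133972167969) 342 z lo 0.10336415835985391
   tool coords [ 0.01338693 -0.02318747  0.16549074]
blue [289.06700379 161.66498104] 791 ztop 0.1383 tab rect ((477.7519836425781, 257.7320556640625), (32.073421478271484, 9.601435661315918), 84.795166015625) 315 z lo 0.10217920220589127
   tool coords [0.01128302 0.02877026 0.16562214]
[0.44838437 0.24875351 0.30230272] [-1.79917028e+02  7.33342014e-02  8.59054448e+01] 26.95 0.042872292819116156
```

View pics/s1.png

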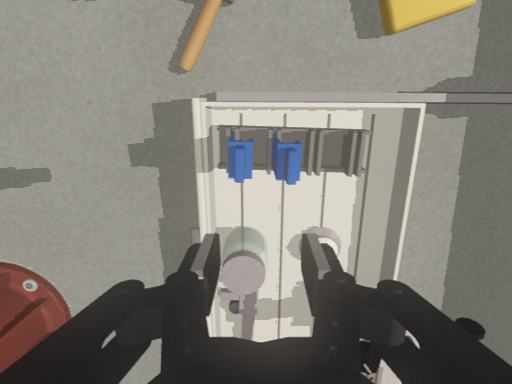

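```bash
python3 -m creep '[[[1.6,0.5,-1],-1],[[1.5,0.4,-2],0],[[0,0,-3.5],0],[[0,0,-3.5],0],[[0,0,-3],0],[[0,0,-2],0],[[0,0,-1.1],0],[[0,0,-0.5],0],[[0,0,0],0],[[0,0,0],0]]'; python3 -m creep '[[[0,0,0],0],[[0,0,0],0],[[0,0,0],0],[[0,0,0],0],[[0,0,0],0],[[0,0,0],0]]' 1; python3 -m creep '[[[0,0,1],0],[[0,0,1],0],[[0,0,2],0],[[0,0,2],0],[[0,0,3],0],[[0,0,3],0],[[0,0,2],0],[[0,0,0],0],[[0,0,0],0]]'; python3 scr.py s2
```

```text
time: 27.78
tool_pos: [0.4807, 0.2587, 0.1386]
eef_rot: [179.9, -0.1, 84.8]
contact_force: [0.9, 0.0, 0.9]
grip_width: 0.043
time: 28.28
tool_pos: [0.4794, 0.2594, 0.1394]
eef_rot: [-180.0, -0.1, 84.9]
contact_force: [-2.7, 0.7, 6.4]
grip_width: 0.0088
time: 29.03
tool_pos: [0.4808, 0.2591, 0.2801]
eef_rot: [179.7, -0.1, 84.9]
contact_force: [-0.1, -0.2, -1.7]
grip_width: 0.0085
blue [207.12035225 176.81506849] 1022 ztop 0.1382 tab rect ((425.63446044921875, 264.057861328125), (31.526952743530273, 9.145977020263672), 83.07177734375) 319 z lo 0.05736519499684817
   tool coords [ 0.00048723 -0.05388422  0.14143514]
blue [260.47778333 248.55267099] 2003 ztop 0.2790 tab rect ((479.0998840332031, 257.5064392089844), (33.8986930847168, 9.238972663879395), 85.08393096923828) 1157 z lo 0.24790472567253538
   tool coords [-0.00130643 -0.00035208 -0.0019095 ]
[0.47958243 0.2586179  0.27790969] [ 1.79923419e+02 -2.78087677e-02  8.48539145e+01] 29.0833 0.008850232790408781
```

View pics/s2.png

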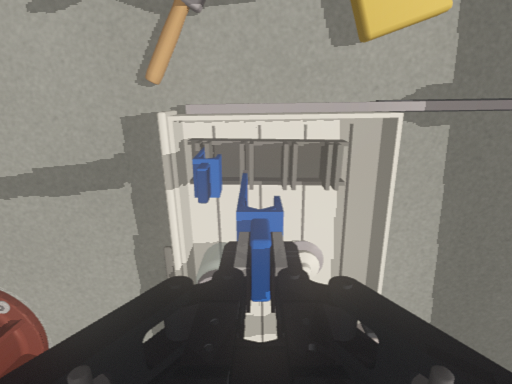

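```bash
python3 -m creep '[[[0.8,-2,0],0],[[0.8,-3.5,0],0],[[0.8,-3.5,0],0],[[0.8,-3.5,0],0],[[0.8,-3.5,0],0],[[0.8,-3.5,0],0],[[0.8,-3.5,0],0],[[0.8,-3.5,0],0],[[0.8,-3.5,0],0],[[0.8,-2.9,0],0]]'; python3 -m creep '[[[0,0,0],0],[[0,0,0],0],[[0,0,0],0]]'
cat > bar.py <<'E'
from h import *
import sys
p,P,d=shot('wrist',sys.argv[1]); s=read_state(); t=s['tool_pos']; x,y,z=P[...,0],P[...,1],P[...,2]
R_=R.from_euler('xyz',s['eef_rot'],degrees=True).as_matrix(); Q=(P-t)@R_
b=(d>.05)&(z>.188)&(z<.214)&(x>.57)&(x<.68)&(y>-.14)&(y<.12)&(p.min(-1)>60)&(p.max(-1).astype(int)-p.min(-1)<45)
q=P[b]; U=[]
for lo in np.arange(-.13,.11,.01):
    k=q[(q[:,1]>=lo)&(q[:,1]<lo+.01)]
    if len(k)>15 : U.append((k[:,1].mean(),(np.percentile(k[:,0],1)+np.percentile(k[:,0],99))/2,np.ptp(k[:,0]),k[:,2].max()))
U=np.array(U); 
for u in U: print('y %.3f xmid %.4f w %.4f ztop %.4f'%tuple(u))
g=U[U[:,2]<.016]
if len(g)>1: k=np.polyfit(g[:,0],g[:,1],1); print('slope %.4f x at y=-.07: %.4f at tool y: %.4f at .05: %.4f'%(k[0],np.polyval(k,-.07),np.polyval(k,t[1]),np.polyval(k,.05)))
bl=(p[...,2].astype(int)>p[...,0].astype(int)+50)&(d>.05)&(np.hypot(x-t[0],y-t[1])<.05)
a=P[bl]; zt=np.percentile(a[:,2],99); tt=a[a[:,2]>zt-.005]; print('scraper tab',cv2.minAreaRect(tt[:,:2].astype('float32')*1000),'ztop',zt); 
rf=(a[:,2]<zt-.025)&(a[:,2]>zt-.032); print('roof n',rf.sum(), np.percentile(a[rf]-t,[1,99],0) if rf.any() else '')
print(t,s['eef_rot'],s['time'],s['grip_width'])
E
python3 bar.py b1
```

```text
time: 29.92
tool_pos: [0.5582, -0.0726, 0.2747]
eef_rot: [-179.8, 0.0, 84.8]
contact_force: [0.0, 0.2, -1.1]
grip_width: 0.0089
time: 30.17
tool_pos: [0.5583, -0.0698, 0.2753]
eef_rot: [-179.8, -0.1, 84.8]
contact_force: [-0.4, -0.7, -0.4]
grip_width: 0.0089
y -0.124 xmid 0.6101 w 0.0219 ztop 0.2049
y -0.115 xmid 0.6109 w 0.0123 ztop 0.2049
y -0.105 xmid 0.6119 w 0.0123 ztop 0.2045
y -0.095 xmid 0.6125 w 0.0127 ztop 0.2046
y -0.085 xmid 0.6136 w 0.0120 ztop 0.2047
y -0.075 xmid 0.6143 w 0.0124 ztop 0.2049
y -0.065 xmid 0.6152 w 0.0119 ztop 0.2044
y -0.055 xmid 0.6157 w 0.0118 ztop 0.2048
y -0.045 xmid 0.6166 w 0.0126 ztop 0.2052
y -0.035 xmid 0.6175 w 0.0124 ztop 0.2051
y -0.024 xmid 0.6181 w 0.0227 ztop 0.2111
y -0.015 xmid 0.6188 w 0.0221 ztop 0.2106
y -0.005 xmid 0.6196 w 0.0230 ztop 0.2106
y 0.004 xmid 0.6201 w 0.0216 ztop 0.2104
y 0.015 xmid 0.6213 w 0.0123 ztop 0.2048
y 0.025 xmid 0.6221 w 0.0119 ztop 0.2054
y 0.035 xmid 0.6228 w 0.0121 ztop 0.2052
y 0.045 xmid 0.6236 w 0.0123 ztop 0.2053
y 0.052 xmid 0.6243 w 0.0115 ztop 0.2054
slope 0.0789 x at y=-.07: 0.6146 at tool y: 0.6147 at .05: 0.6241
scraper tab ((556.4824829101562, -71.52511596679688), (34.34030532836914, 9.266651153564453), 84.32295989990234) ztop 0.2740794924413269
roof n 750 [[-0.01440353  0.00492008 -0.0325009 ]
 [ 0.01108684  0.01808924 -0.02790742]]
[ 0.55848787 -0.06931547  0.27574057] [-1.79828145e+02 -5.92515451e-02  8.48867059e+01] 30.2167 0.0085676531749068
```

View pics/b1.png

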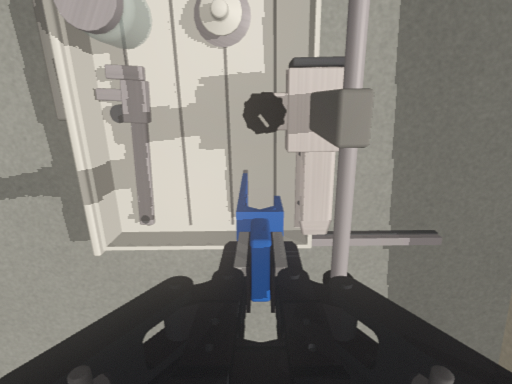

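```bash
python3 -m creep '[[[1.5,0,0],0],[[2,0,0],0],[[1.5,0,0],0],[[0.8,0,0],0],[[0,0,0],0],[[0,0,0],0],[[0,0,0],0]]'; python3 bar.py b2 | tail -7; python3 rel.py | grep -v rail
```

```text
time: 30.8
tool_pos: [0.6166, -0.0696, 0.2769]
eef_rot: [-179.9, -0.0, 84.9]
contact_force: [0.5, -0.1, -0.6]
grip_width: 0.0087
y 0.045 xmid 0.6243 w 0.0122 ztop 0.2059
y 0.055 xmid 0.6250 w 0.0124 ztop 0.2057
slope 0.0798 x at y=-.07: 0.6151 at tool y: 0.6151 at .05: 0.6246
scraper tab ((614.5323486328125, -71.34684753417969), (34.499053955078125, 9.70449447631836), 84.56246185302734) ztop 0.2757255455546058
roof n 814 [[-0.01417428  0.00538955 -0.0331515 ]
 [ 0.011527    0.01913358 -0.02690948]]
[ 0.61658604 -0.06982219  0.27711133] [-1.79940921e+02 -3.51741316e-03  8.48850893e+01] 30.85 0.00857173185949769Traceback (most recent call last):
  File "rel.py", line 14, in <module>
    kr=mid(q); kb=mid(B)
                  ~~~^^^
  File "rel.py", line 10, in mid
    for lo in np.arange(q[:,1].min(),q[:,1].max(),.012):
                        ~~~~~~~~~~^^
    return umr_minimum(a, axis, None, out, keepdims, initial, where)
ValueError: zero-size array to reduction operation minimum which has no identity
```

View pics/b2.png

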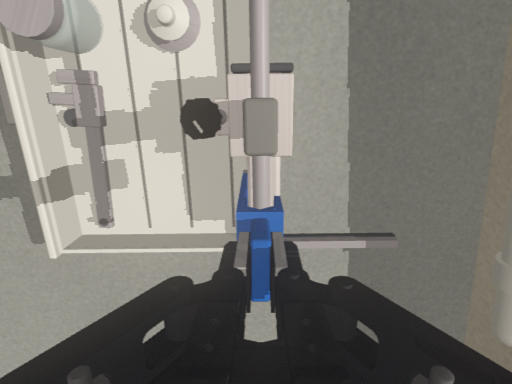

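```bash
python3 -m creep '[[[0,0,-1],0],[[0,0,-1],0],[[0,0,-1],0],[[0,0,-0.5],0],[[0,0,0],0],[[0,0,0],0]]'; python3 -m creep '[[[0,0,-0.3],0],[[0,0,-0.2],0],[[0,0,0],0],[[0,0,0],0]]'
```

```text
time: 31.4
tool_pos: [0.617, -0.0703, 0.2414]
eef_rot: [-179.9, -0.0, 84.8]
contact_force: [0.7, 0.5, -1.0]
grip_width: 0.0086
time: 31.73
tool_pos: [0.6177, -0.0705, 0.239]
eef_rot: [180.0, 0.0, 84.9]
contact_force: [-2.8, 1.0, 6.0]
grip_width: 0.0087
```

```bash
python3 -m creep '[[[0,0,0],0],[[0,0,0],0],[[0,0,0],0],[[0,0,0],0]]' 0.5; python3 -m creep '[[[0,0,2],0],[[0,0,3],0],[[0,0,3],0],[[0,0,0],0],[[0,0,0],0],[[0,0,0],0]]'; python3 scr.py h1
```

```text
time: 32.07
tool_pos: [0.6173, -0.0703, 0.2368]
eef_rot: [-180.0, -0.0, 84.8]
contact_force: [-0.0, -0.5, 0.1]
grip_width: 0.0425
time: 32.57
tool_pos: [0.6173, -0.0703, 0.3169]
eef_rot: [-180.0, -0.0, 84.9]
contact_force: [-0.0, -0.3, -1.0]
grip_width: 0.0428
blue [259.33074362 199.61265261] 1802 ztop 0.2373 tab rect ((608.4991455078125, -71.38748168945312), (33.75462341308594, 10.158931732177734), 84.77696990966797) 611 z lo 0.18712258761118702
   tool coords [-0.00200909 -0.00750426  0.08011288]
[ 0.61677454 -0.07020732  0.31573977] [-1.79860930e+02 -2.04793121e-02  8.48509288e+01] 32.6167 0.04262905327383994
```

View pics/h1.png

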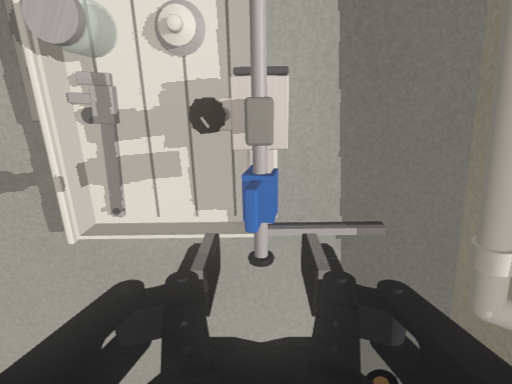

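```bash
python3 -m creep '[[[-1.9,3.34,0],0],[[-1.9,3.34,0],0],[[-1.9,3.34,0],0],[[-1.9,3.34,0],0],[[-1.9,3.34,0],0],[[-1.9,3.34,0],0],[[-1.9,3.34,0],0],[[-1.9,3.34,0],0],[[-1.9,3.34,0],0],[[-1.9,3.34,0],0]]'; python3 -m creep '[[[0,0,-1],0],[[0,0,0],0],[[0,0,0],0],[[0,0,0],0]]'; python3 scr.py s3
```

```text
time: 33.45
tool_pos: [0.4253, 0.2646, 0.3152]
eef_rot: [-179.8, 0.1, 84.8]
contact_force: [-0.3, 0.5, 0.5]
grip_width: 0.0426
time: 33.78
tool_pos: [0.4276, 0.2626, 0.3063]
eef_rot: [-179.9, 0.1, 84.8]
contact_force: [0.1, -0.8, -0.4]
grip_width: 0.0429
blue [260.22087379 170.39927184] 824 ztop 0.1383 tab rect ((425.66064453125, 263.33831787109375), (33.23431396484375, 9.172688484191895), 85.0239028930664) 305 z lo 0.10662265343729291
   tool coords [ 0.00070663 -0.00208119  0.17006848]
[0.42800322 0.262497   0.30677416] [-1.79957642e+02  4.98922587e-02  8.47430408e+01] 33.8333 0.04242016618942505
```

```bash
python3 -m creep '[[[0,0.1,-2],0],[[0,0,-3.5],0],[[0,0,-3.5],0],[[0,0,-3],0],[[0,0,-2.5],0],[[0,0,-1.5],0],[[0,0,-0.8],0],[[0,0,0],0],[[0,0,0],0]]'; python3 -m creep '[[[0,0,0],0],[[0,0,0],0],[[0,0,0],0],[[0,0,0],0],[[0,0,0],0],[[0,0,0],0]]' 1; python3 -m creep '[[[0,0,1],0],[[0,0,1],0],[[0,0,2],0],[[0,0,2],0],[[0,0,3],0],[[0,0,3],0],[[0,0,2],0],[[0,0,0],0],[[0,0,0],0]]'; python3 scr.py s4
```

```text
time: 34.58
tool_pos: [0.4284, 0.2642, 0.1398]
eef_rot: [180.0, -0.0, 84.8]
contact_force: [0.8, -0.3, 0.3]
grip_width: 0.0427
time: 35.08
tool_pos: [0.4277, 0.2654, 0.1413]
eef_rot: [180.0, -0.1, 84.8]
contact_force: [-1.7, -0.1, 6.4]
grip_width: 0.0086
time: 35.83
tool_pos: [0.4286, 0.2651, 0.2819]
eef_rot: [179.7, -0.1, 84.9]
contact_force: [-0.5, -0.5, -1.7]
grip_width: 0.0083
blue [260.50193986 245.85354025] 2062 ztop 0.2788 tab rect ((426.88201904296875, 263.71337890625), (33.67168045043945, 9.373383522033691), 84.65227508544922) 1141 z lo 0.24784154912484765
   tool coords [-0.0010452  -0.0004656   0.00324316]
[0.42746343 0.264621   0.27971537] [ 1.79936604e+02 -2.69492122e-02  8.48561287e+01] 35.8833 0.00853918630768807
```

```bash
python3 -m creep '[[[1,-1.5,0],0],[[2,-3,0],0],[[2,-3,0],0],[[2,-3,0],0],[[2,-3,0],0],[[2,-3,0],0],[[2,-3,0],0],[[1,-2,0],0],[[0,0,0],0],[[0,0,0],0]]'; python3 bar.py b3 | tail -6
```

```text
time: 36.72
tool_pos: [0.5665, 0.0486, 0.2766]
eef_rot: [-179.7, -0.0, 84.7]
contact_force: [0.3, -1.0, -1.1]
grip_width: 0.0084
y 0.104 xmid 0.6283 w 0.0220 ztop 0.2086
slope 0.1429 x at y=-.07: 0.6060 at tool y: 0.6231 at .05: 0.6231
scraper tab ((564.9036254882812, 47.16621780395508), (33.20574188232422, 9.391130447387695), 85.14257049560547) ztop 0.2733848687010937
roof n 796 [[-0.01411323  0.00331308 -0.034852  ]
 [ 0.01176078  0.01758394 -0.02916634]]
[0.56621739 0.0495696  0.27695366] [-1.79737926e+02 -2.37098683e-02  8.47896753e+01] 36.7667 0.008667992515527748
```

```bash
python3 -m creep '[[[1.5,0,0.1],0],[[2,0,0.1],0],[[1.5,0,0],0],[[0.9,0,0],0],[[0,0,0],0],[[0,0,0],0],[[0,0,0],0]]'; python3 bar.py b4 | tail -9
```

```text
time: 37.35
tool_pos: [0.6253, 0.0504, 0.2807]
eef_rot: [-179.9, 0.0, 84.9]
contact_force: [0.1, -0.3, -0.5]
grip_width: 0.0082
y 0.075 xmid 0.6266 w 0.0120 ztop 0.2049
y 0.085 xmid 0.6274 w 0.0121 ztop 0.2050
y 0.095 xmid 0.6280 w 0.0124 ztop 0.2048
y 0.106 xmid 0.6296 w 0.0235 ztop 0.2110
slope 0.0847 x at y=-.07: 0.6142 at tool y: 0.6243 at .05: 0.6243
scraper tab ((624.1017456054688, 48.589698791503906), (33.8400764465332, 10.762219429016113), 86.27767944335938) ztop 0.27747891947597264
roof n 819 [[-0.01442273  0.00463624 -0.03527133]
 [ 0.01101971  0.01884699 -0.02925006]]
[0.62538611 0.05017672 0.28091265] [-1.79918634e+02  9.61945763e-04  8.48922175e+01] 37.4 0.008621528502297597
```

```bash
python3 -m creep '[[[0,0,-1],0],[[0,0,-1],0],[[0,0,-1],0],[[0,0,-0.6],0],[[0,0,0],0],[[0,0,0],0]]'; python3 -m creep '[[[0,0,-0.3],0],[[0,0,-0.2],0],[[0,0,0],0],[[0,0,0],0]]'
```

```text
time: 37.9
tool_pos: [0.626, 0.0496, 0.2444]
eef_rot: [-179.9, 0.0, 84.8]
contact_force: [-0.3, -1.0, -0.4]
grip_width: 0.0084
time: 38.23
tool_pos: [0.6269, 0.0496, 0.241]
eef_rot: [179.9, 0.0, 84.9]
contact_force: [-0.5, -0.1, 2.3]
grip_width: 0.0085
```

```bash
python3 -m creep '[[[0,0,-0.1],0],[[0,0,0],0],[[0,0,0],0]]'; python3 -m creep '[[[0,0,0],0],[[0,0,0],0],[[0,0,0],0],[[0,0,0],0]]' 0.5; python3 -m creep '[[[0,0,2],0],[[0,0,3],0],[[0,0,3],0],[[0,-3,1],0],[[0,-3,1],0],[[0,-3,1],0],[[0,0,0],0],[[0,0,0],0],[[0,0,0],0],[[0,0,0],0]]'; python3 scr.py h2
```

```text
time: 38.48
tool_pos: [0.6269, 0.0496, 0.241]
eef_rot: [179.9, 0.0, 84.9]
contact_force: [-2.5, 0.2, 4.8]
grip_width: 0.0086
time: 38.82
tool_pos: [0.6262, 0.0497, 0.2387]
eef_rot: [-179.9, 0.0, 84.9]
contact_force: [0.2, -0.0, 0.5]
grip_width: 0.0426
time: 39.65
tool_pos: [0.626, -0.0394, 0.3482]
eef_rot: [-179.9, -0.0, 84.9]
contact_force: [-0.0, 0.2, 0.2]
grip_width: 0.0427
blue [251.44752018  84.53229527] 1734 ztop 0.2377 tab rect ((619.7568969726562, 47.861263275146484), (33.27885437011719, 10.223145484924316), 84.91967010498047) 663 z lo 0.1892903640076278
   tool coords [ 0.08583278 -0.01384115  0.11261866]
blue [253.72981132 220.99396226] 1325 ztop 0.2373 tab rect ((608.6283569335938, -71.47000122070312), (33.573081970214844, 10.409196853637695), 84.50452423095703) 429 z lo 0.18735802708097096
   tool coords [-0.03363092 -0.01419265  0.11302393]
[ 0.62605289 -0.03917416  0.34813641] [-1.79887080e+02 -3.59760443e-02  8.49252385e+01] 39.7 0.04265024593889337
```

View pics/h2.png

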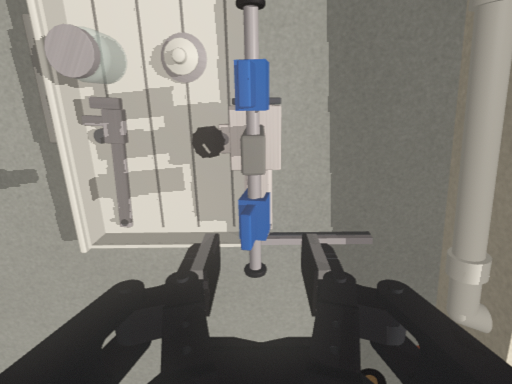

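```bash
python3 -m creep '[[[0,0,1],0],[[0,0,0],0],[[0,0,0],0],[[0,0,0],0],[[0,0,0],0],[[0,0,0],0],[[0,0,0],0],[[0,0,0],0],[[0,0,0],0],[[0,0,0],0]]'; python3 scr.py h3 | grep blue; python3 -c "
from bench import ctrl;print(ctrl.finish_job())"
```

```text
time: 40.53
tool_pos: [0.6264, -0.0404, 0.3592]
eef_rot: [-180.0, -0.0, 84.8]
contact_force: [-0.0, -0.3, 0.4]
grip_width: 0.0427
blue [251.02241594  83.45890411] 1606 ztop 0.2378 tab rect ((619.8223876953125, 47.7340087890625), (32.7938346862793, 10.315438270568848), 85.57931518554688) 604 z lo 0.18795409439402613
blue [253.25824618 215.25583266] 1243 ztop 0.2375 tab rect ((608.777099609375, -71.21061706542969), (32.867637634277344, 10.341599464416504), 86.6207504272461) 397 z lo 0.18711357467081174
the job is handed in; nothing more can be done
None
```

The job is handed in at about 41 s of the 210 s allowed; no verdict was reported.

- **Carriage:** I slid it onto the rail from the open end with the knob towards the robot, and stopped when it pressed against the end stop. The pictures show its base touching the stop.
- **Clamp:** I turned the knob clockwise in five grips. The pointer then stopped moving (-46.5° to -47.6° between the last two) with about 1.1 N m at the wrist, so I take it to be at the hard stop. I could only judge the knob's angle from its pointer and the torque. The carriage drew about 2 mm to the knob's side.
- **Scrapers:** Only scrapers 1 and 2 were present; slots 3 and 4 were empty. Scraper 2 hangs on the robot's right of the post and scraper 1 on the left.
- **Last checks:** Both tab tops are at z ≈ 0.2375 m and offset about 6 mm towards the robot, which fits hooks resting on the bar at the expected lean. They did not move between the last two pictures. The gripper was clear of everything.
- **Other things:** I never moved or touched the jar, plug, wrench or other bystanders, as far as the pictures and forces show.
- **Disagreement:** The wrist camera read about 2 mm off in its sideways direction compared with the gripped parts. I allowed for this in the placements.

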